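# Third hand at the test-tube rack jig

### The arm

A 6-joint arm with a two-finger parallel gripper is mounted at the origin on the work surface. World frame = base frame: x ahead of the robot, y to its left, z up, the work surface at z = 0. Lengths are in mm, angles in rad, forces in N, time in s.
With the tool pointing down it reaches from about 275 to 825 mm from the base axis. Payload 5.2 kg.
Tool frame: the origin (TCP) lies on the centre line of the jaws, within the pads' length; the fingertips stand 17 mm ahead of it and the grasp point (between the pads) lies 2 mm behind it; x points along the fingers, y is the direction in which the jaws open and shut, and the axes are right-handed (so a half turn about x gives the same grasp; the last joint's range is limited). The gripper opens to 93 mm and grips with 3 to 60 N. Pads are 15 mm wide; open, the fingers measure 128 mm over their backs; the gripper's body (75 mm by 188 mm) begins 65 mm behind the grasp point.
Start: joints at [1.135, 0.259, 1.535, -0, 1.348, -0.203], TCP at [126.864, 535.173, 235.653] pointing down, gripper open.
Joint ranges: [-3.14, 3.14], [-0.91, 2.08], [0.19, 2.58], [-1.22, 4.36], [0.22, 2.71], [-3.12, 3.12]. Speed limits (rad/s): [2.57, 2.57, 3.14, 3.14, 3.14, 3.14].

### API

Orientations are given as a unit quaternion [x, y, z, w].
In Python, from bench import * gives the robot as it stands.
- The arm moves only by the shell command python3 -m crank 'ROWS' [FORCE]. ROWS is a JSON object of lists of equal length, an entry for each row: "dp": the shift along the tool's x, y, z in mm, a list of three; "turn": the turn, a rotation vector about the tool's x, y, z in rad, a list of three; "claw": the opening, from 0 (shut) to 1 (fully open). A call has exactly 8 rows; each row shifts and turns the commanded pose from where the row before left it, along the tool's axes as they then stand; what a row does not reach is not made up. A row lasts 1/12 s, in which the tool goes at most 41.7 mm and 7.16 degrees, less where a joint would pass 70% of its speed; a pose out of reach is approached as far as the arm can. A call with a gripper value outside its range is refused whole. The fingers move at their own pace and stop on an object; FORCE is the grip in N (left out, the last holds). Time passes only in rows, so rows that do not move let the fingers close, or fill a call up. It gives the time, the measured TCP pose, the force and the opening at its end, in the units of the state.
- get_obs(): the state, without advancing time (a new reading comes with each control period).
- camera(name): name is "scene" or "side" or "wrist"; returns (picture, depth): 420x560x3 uint8, blue, green, red; 420x560 float32, mm along the optical axis (not along the pixel's ray), 0 where there is no reading.
- camera_model(name): a dict with "intrinsics" (3x3 intrinsics, pixels), "R" (3x3) and "t" (3): a world point X has camera coordinates R X + t; the wrist camera has in their place "tool_from_camera" (4x4, takes a point from camera to tool coordinates, whose origin is the TCP and whose axes are the tool frame's). Camera axes: x right, y down, z forward; pixel columns grow to the right and rows downward; lengths in mm; the calibration is good to about 2 mm. A picture is of the moment at which its call begins: read the wrist's pose just before it. camera_model takes no time and is no camera call.
- job_done(): hands the job in, once; it reports no verdict.
The state is a dict: "clock": time; "qpos": joint angles; "joint_vel": joint speeds; "effort": joint torques, N m; "ee_pos": TCP position; "tool_rot": TCP orientation; "force": force on the tool from outside, world axes, zero at the start; "ft_torque": the same for the moment, N m; "opening": finger opening in mm.
Only numpy, scipy, OpenCV 4.12 (cv2) and the standard library are available. Lean on these libraries where they do the work, as an engineer would, in place of code of your own. Each camera call takes 0.05 s, during which the arm holds its last target. There are 200 camera calls.

### The job

Lay the wooden rack block on the bed of the jig, holes up, in line with the bed and centred on it, its brass end towards the blue cheek, then slide it forward until it presses the cheek back to the middle of the green zone of the scale. Hold it there steadily for at least three seconds while I drive the screw, and finish still gripping and pressing: do not let go. Never push the cheek into the red, and leave the other things on the table where they are.

Things in the scene. Friction and masses are not known exactly. Their poses are not given: they have to be found in the camera images.
- block_mid (a point): Centre (half-way up) of the wooden rack block: brown wood, 160 mm long (x) x 40 wide (y) x 30 high (z), five 20 mm blind holes in the top, a 4 mm brass plate covering the end at +x, flush all round. About 0.15 kg. Starts flat on the table, holes up, at any of many yaws, on the robot's right. Grip it across the 40 mm width.
- brass_end (a point): Centre of the outer face of the block's brass end, 80 mm from block_mid along the block's x.
- seat (a point): Point fixed to the jig: on the bed's top surface, 35 mm above the table, on its centre line, right under the front face of the blue cheek when nobody presses it. x: the pushing direction, level, towards the cheek (roughly to the robot's left); z up. The bed is an aluminium bar 34 mm wide (narrower than the block), from 170 mm before this point to 55 mm past it.
- jig: The jig, fixed to the table: grey base plate, top 10 mm above the table, carrying bed, cheek, springs and scale. Origin on the table under the bed's centre line, 50 mm before seat; axes as seat. The plate reaches from x -130 to 215 mm and y -90 to 50 mm. Nothing else stands beside the bed before the cheek.
- cheek_face (a point): Point on the front face of the blue cheek, on the centre line, 15 mm above the bed, where the middle of the block's brass end should bear. Moves with the cheek. The cheek is an upright panel 90 wide x 52 high x 15 mm thick, lower edge 3 mm above the bed. It slides along the jig's x against springs: 0.4 N per mm from 0 N at rest, 46 mm of travel.
- pointer (a point): Tip of the pointer (orange arm, black line) that the cheek carries over a colour scale on the jig's -y side (the side far from the robot), 74 mm off the centre line, 60 mm above the table. Along the jig's x the scale is white for 0 to 20 mm of cheek travel, green 20 to 30, yellow 30 to 37, then red.
- cheek (a joint): How far the cheek is pressed back, m: 0 at rest, 0.020 to 0.030 is the green zone (8 to 12 N), red from 0.037. It springs back when released.
- grey_block: Bystander: grey plastic block of the same size and form as the wooden one, without brass; not wanted; origin centre of its underside, x along its length
- screwdriver: Bystander: red-handled screwdriver lying on the table, far left, about 200 mm long; origin under its middle
- beaker: Bystander: clear glass beaker, 70 mm wide, 90 mm high; origin centre of its underside
- reagent: Bystander: amber glass bottle with white cap, 60 mm wide, 130 mm high; origin centre of its underside
- crucible: Bystander: small white porcelain bowl, 44 mm wide, 32 mm high, near the robot; origin centre of its underside
- tube_holder: Bystander: dark wooden test-tube holder lying on the table, 170 x 26 x 12 mm; origin under its middle, x along its length
- screw_tray: Bystander: blue plastic tray of screws, 90 x 70 x 25 mm, far left; origin centre of its underside
- block: The same wooden rack block: origin at the centre of its underside, axes as block_mid.

How it is judged (in metres and radians):
On the way, in this order (a step that is already met when the one before it is completed fails the run):
1. the block lies on the bed, holes up and in line, brass end to the cheek, before the cheek is pressed far (less than 12 mm) (z of block_mid in the frame of seat between 0.01 and 0.021 m and y of block_mid in the frame of seat between -0.008 and 0.008 m and angle between the x axis of block_mid and the x axis of seat, either way round below 0.09 rad and angle between block_mid's own z axis and vertical below 0.09 rad and distance between brass_end and seat below 0.09 m and value of joint cheek below 0.012 m), for 0.1 s.
2. the gripped block presses the cheek into the green zone and stays there steadily for 2.5 s (z of block_mid in the frame of seat between 0.01 and 0.021 m and y of block_mid in the frame of seat between -0.008 and 0.008 m and angle between the x axis of block_mid and the x axis of seat, either way round below 0.09 rad and angle between block_mid's own z axis and vertical below 0.09 rad and distance between brass_end and seat below 0.09 m and value of joint cheek between 0.0185 and 0.0315 m and contact force between block and cheek between 6 and 14.5 N and distance between brass_end and cheek_face below 0.013 m and contact force between the fingers and block above 3 N and velocity of joint cheek between -0.02 and 0.02 m/s), for 2.5 s.
At the end, for the whole second after the job is handed in: The block lies on the bed within 8 mm of its centre line and 5 degrees of its direction, holes up, brass end bearing on the cheek within 13 mm of its marked centre, pressing it back 18.5 to 31.5 mm with 6 to 14.5 N, at rest, the fingers still holding it (all of step 2 and linear speed of block below 0.03 m/s); the arm keeps its last pose, push and grip.
It fails at once if the cheek is pushed into the red (beyond 38 mm) (value of joint cheek above 0.038 m).
It fails at once if a bystander is moved by more than 25 mm (distance of any of grey_block, screwdriver, beaker, reagent, crucible, tube_holder, screw_tray from where it was at the start of the episode above 0.025 m).
It also fails if it takes over 51 s, if anything falls off the work surface, if the arm or the gripper's body presses on something with over 40 N, if the wrist force passes 120 N, or if a joint passes its speed limit or range.

## Working session

There is one attempt and no reset: what is moved stays moved. The work goes in short steps, Python scripts to look and compute and a shell command to move; the robot and the scene stay as the last step left them, time stands still between calls to the robot, and variables do not carry over. Pictures are saved under pics/ and viewed, about 8 in all and at most 12, crops included, and the job is handed in when it is done.

```bash
mkdir -p pics; cat > h.py <<'E'
from bench import *
import numpy as np, cv2
from scipy.spatial.transform import Rotation as Ro
def snap(n,f):
    o=get_obs(); p,d=camera(n); cv2.imwrite(f'pics/{f}.png',p); np.savez(f'{f}.npz',p=p,d=d,pos=o['ee_pos'],q=o['tool_rot'],name=n)
def world(f,u,v,depth=None):
    z=np.load(f'{f}.npz'); n=str(z['name']); m=camera_model(n); d=z['d']
    if depth is None:
        w=d[max(0,v-1):v+2,max(0,u-1):u+2]; depth=np.median(w[w>0])
    c=np.linalg.inv(np.array(m['intrinsics']))@[u,v,1]*depth
    if n=='wrist':
        t=np.array(m['tool_from_camera'])@[*c,1]
        return Ro.from_quat(z['q']).apply(t[:3])+z['pos']
    return np.array(m['R']).T@(c-np.array(m['t']))
E
python3 - <<'E'
from h import *
snap('scene','scene1'); snap('side','side1')
o=get_obs();print(o)
print(Ro.from_quat(o['tool_rot']).as_matrix().round(3))
E
```

```text
{'clock': 0.1, 'qpos': array([ 1.13520181e+00,  2.59269724e-01,  1.53593996e+00, -1.34891539e-05,
        1.34799778e+00, -2.02811043e-01]), 'joint_vel': array([ 0.00034481, -0.00217737, -0.00360804, -0.00249343,  0.00071671,
        0.00016551]), 'effort': array([ 1.62189051e-03, -4.38213050e+01, -2.84641814e+01,  7.20645720e-02,
        3.63385258e-02, -6.41364363e-05]), 'ee_pos': array([126.67164656, 534.7520843 , 234.91454652]), 'tool_rot': array([ 0.08157107,  0.70249722, -0.08265816,  0.70214773]), 'force': array([ 0.810795  , -0.58163808, -0.08519558]), 'ft_torque': array([-0.03059728, -0.01493994, -0.0016535 ]), 'opening': 92.81780171536965}
[[-0.001  0.231  0.973]
 [-0.001  0.973 -0.231]
 [-1.    -0.002 -0.   ]]
```

View pics/scene1.png

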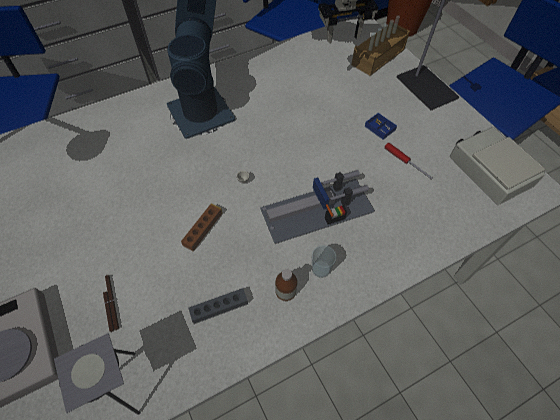

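View pics/side1.png

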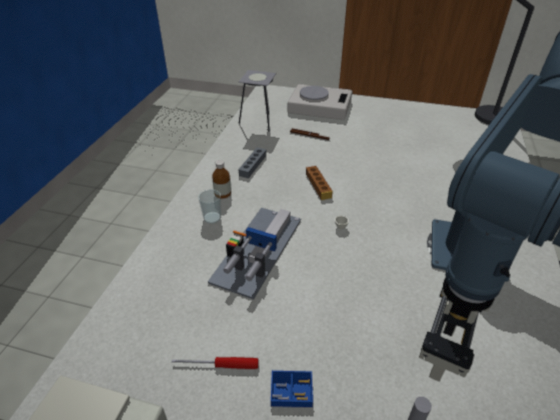

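The scene view shows the wooden block at about (202,227), the jig at (317,205) with the cheek near (320,193), and the grey block at (221,303). I'll enlarge both to find the brass end.

```bash
python3 - <<'E'
from h import *
s=cv2.imread('pics/scene1.png'); t=cv2.imread('pics/side1.png')
a=cv2.resize(s[195:255,170:235],(390,360),interpolation=cv2.INTER_CUBIC)
b=cv2.resize(t[155:215,290:355],(390,360),interpolation=cv2.INTER_CUBIC)
c=cv2.resize(s[165:245,255:385],(780,480)[:1]+(480,),interpolation=cv2.INTER_CUBIC)
im=np.vstack([np.hstack([a,b]),c]); im=cv2.resize(im,None,fx=.71,fy=.71,interpolation=cv2.INTER_AREA); cv2.imwrite('pics/c1.png',im); print(im.shape)
for n,u,v in [('scene1',202,227),('scene1',213,207),('scene1',190,243),('side1',319,182),('scene1',265,207),('scene1',273,240),('scene1',372,208),('scene1',285,206),('scene1',319,183),('scene1',243,177),('scene1',287,275),('scene1',323,250),('scene1',221,303)]: print(n,u,v,world(n,u,v).round(0))
E
```

```text
(596, 554, 3)
scene1 202 227 [ 486. -191.    9.]
scene1 213 207 [ 446. -134.   29.]
scene1 190 243 [ 532. -247.   28.]
side1 319 182 [ 481. -175.   25.]
scene1 265 207 [513.  19.  10.]
scene1 273 240 [631. -14.   5.]
scene1 372 208 [679. 325.   8.]
scene1 285 206 [554.  70.  34.]
scene1 319 183 [560. 187.  90.]
scene1 243 177 [366.   9.   6.]
scene1 287 275 [799. -60. 129.]
scene1 323 250 [756.  84.  66.]
scene1 221 303 [ 749. -240.   28.]
```

View pics/c1.png

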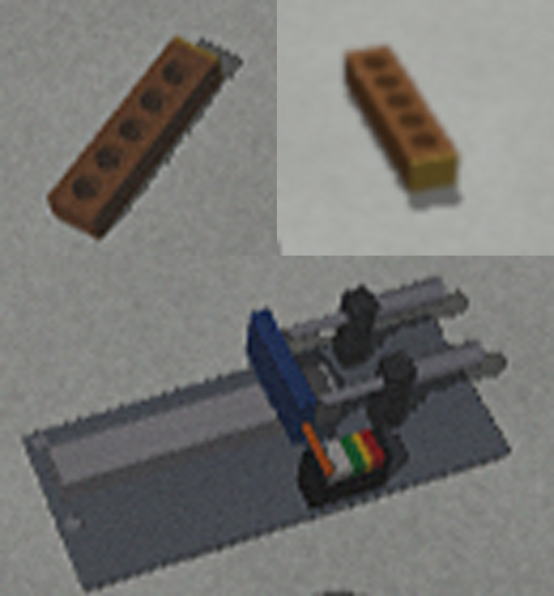

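The crop shows the brass end at the upper-right in the scene view, the end nearer the robot and jig. The cheek, orange pointer and scale are clear too. Next I fit both from depth.

```bash
cat >> h.py <<'E'
def cloud(f):
    z=np.load(f'{f}.npz'); n=str(z['name']); m=camera_model(n); d=z['d']
    v,u=np.nonzero(d>0); dd=d[v,u]
    c=(np.linalg.inv(np.array(m['intrinsics']))@np.stack([u,v,np.ones_like(u)])*dd).T
    if n=='wrist':
        T=np.array(m['tool_from_camera']); W=Ro.from_quat(z['q']).apply(c@T[:3,:3].T+T[:3,3])+z['pos']
    else: W=(c-np.array(m['t']))@np.array(m['R'])
    return W,u,v,z['p'][v,u]
def rect(P):
    (cx,cy),(w,h),a=cv2.minAreaRect(P[:,:2].astype(np.float32)); 
    if w<h: a+=90; w,h=h,w
    return np.round([cx,cy,w,h,a],1)
E
python3 - <<'E'
from h import *
for f in ['scene1','side1']:
    W,u,v,p=cloud(f); x,y,z=W.T
    m=(x>400)&(x<600)&(y>-290)&(y<-90)&(z>22)&(z<36)
    print(f,'block',m.sum(),rect(W[m]),np.median(W[m],0).round(1))
    m=(x>480)&(x<680)&(y>-10)&(y<180)&(z>28)&(z<42)
    print('bed',m.sum(),rect(W[m]),np.median(W[m],0).round(1))
    m=(x>480)&(x<720)&(y>-60)&(y<360)&(z>5)&(z<16)
    print('plate',m.sum(),rect(W[m]))
    m=(x>480)&(x<720)&(y>100)&(y<230)&(z>75)&(z<100)&(p[:,0]>1.6*p[:,2].astype(float))
    print('cheek',m.sum(),rect(W[m]))
E
```

```text
scene1 block 509 [ 488.3 -191.3  161.7   43.1  121.5] [ 491.3 -195.8   28.4]
bed 569 [602.5  93.4 185.2 109.1  83. ] [569.9  95.1  33.6]
plate 2324 [596.7 143.1 398.5 230.9  90.7]
cheek 149 [581.4 181.5  89.6  17.  170. ]
side1 block 290 [ 484.9 -189.1  166.1   43.1  121.8] [ 482.8 -185.4   26.2]
bed 302 [575.  102.3 193.5  62.2  67. ] [559.6  68.9  32.1]
plate 2089 [593.5 167.7 347.6 141.7  81.9]
cheek 210 [576.6 185.7  90.2  19.5 172. ]
```

```bash
python3 -m crank '{"dp":[[0,-26,21.6],[0,-26,21.6],[0,-26,21.6],[0,-26,21.6],[0,-26,21.6],[0,-26,21.6],[0,-26,21.6],[0,-26,21.6]],"turn":[[0,0,0],[0,0,0],[0,0,0],[0,0,0],[0,0,0],[0,0,0],[0,0,0],[0,0,0]],"claw":[1,1,1,1,1,1,1,1]}'
python3 -m crank '{"dp":[[0,-26,21.6],[0,-26,21.6],[0,-26,21.6],[0,-26,21.6],[0,-26,21.6],[0,-26,21.6],[0,-26,21.6],[0,-26,21.6]],"turn":[[0,0,0],[0,0,0],[0,0,0],[0,0,0],[0,0,0],[0,0,0],[0,0,0],[0,0,0]],"claw":[1,1,1,1,1,1,1,1]}'
```

```text
clock: 0.77
ee_pos: [247.0, 291.3, 235.4]
tool_rot: [0.082, 0.702, -0.082, 0.702]
force: [0.8, 0.4, 0.4]
opening: 93.0
clock: 1.43
ee_pos: [367.3, 49.0, 235.6]
tool_rot: [0.082, 0.702, -0.082, 0.702]
force: [1.4, -0.6, 0.9]
opening: 93.2
```

```bash
python3 -m crank '{"dp":[[0,-26,21.6],[0,-26,21.6],[0,-26,21.6],[0,-26,21.6],[0,-26,21.6],[0,-26,21.6],[0,-26,21.6],[0,-26,21.6]],"turn":[[0,0,0],[0,0,0],[0,0,0],[0,0,0],[0,0,0],[0,0,0],[0,0,0],[0,0,0]],"claw":[1,1,1,1,1,1,1,1]}'
python3 -m crank '{"dp":[[0,0,0],[0,0,0],[0,0,0],[0,0,0],[0,0,0],[0,0,0],[0,0,0],[0,0,0]],"turn":[[0.098,0,0],[0.098,0,0],[0.098,0,0],[0.098,0,0],[0.098,0,0],[0.098,0,0],[0.098,0,0],[0.098,0,0]],"claw":[1,1,1,1,1,1,1,1]}'
python3 - <<'E'
from h import *
snap('wrist','w1')
W,u,v,p=cloud('w1'); x,y,z=W.T
m=(x>370)&(x<610)&(y>-310)&(y<-70)&(z>22)&(z<38)
print('block',m.sum(),rect(W[m]),np.median(W[m],0).round(1))
o=get_obs();print(o['ee_pos'],o['qpos'],Ro.from_quat(o['tool_rot']).as_matrix().round(3))
E
```

```text
clock: 2.1
ee_pos: [487.5, -193.1, 235.2]
tool_rot: [0.082, 0.703, -0.082, 0.702]
force: [0.3, 0.7, 0.3]
opening: 92.7
clock: 2.77
ee_pos: [487.0, -191.4, 235.2]
tool_rot: [0.346, 0.617, -0.346, 0.616]
force: [0.5, 0.7, -0.5]
opening: 92.8
block 5232 [ 487.8 -190.9  159.7   40.1  122.1] [ 484.6 -184.1   30.6]
[ 487.098922   -191.41122491  235.22561023] [-5.87801522e-01  2.11541834e-01  1.59773462e+00  8.01462912e-05
  1.33329711e+00 -1.13125753e+00] [[-0.001  0.856  0.517]
 [ 0.001  0.517 -0.856]
 [-1.    -0.    -0.001]]
```

View pics/w1.png

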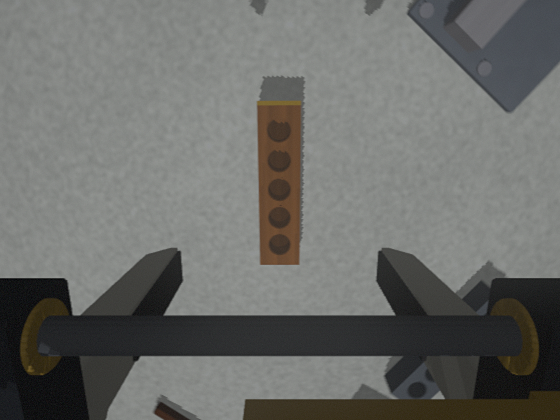

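The brass end is at the top (280,102), and the fingers straddle the block centrally and are aligned with it. I'll descend and grip.

```bash
python3 -m crank '{"dp":[[26,0,0],[26,0,0],[26,0,0],[26,0,0],[26,0,0],[26,0,0],[26,0,0],[26,0,0]],"turn":[[-0.017,0,0],[0,0,0],[0,0,0],[0,0,0],[0,0,0],[0,0,0],[0,0,0],[0,0,0]],"claw":[1,1,1,1,1,1,1,1]}'
python3 -m crank '{"dp":[[2,0,0],[2,0,0],[2,0,0],[0,0,0],[0,0,0],[0,0,0],[0,0,0],[0,0,0]],"turn":[[0,0,0],[0,0,0],[0,0,0],[0,0,0],[0,0,0],[0,0,0],[0,0,0],[0,0,0]],"claw":[1,1,1,1,0.6,0.4,0.2,0]}' 40
python3 -m crank '{"dp":[[0,0,0],[0,0,0],[0,0,0],[0,0,0],[0,0,0],[0,0,0],[0,0,0],[0,0,0]],"turn":[[0,0,0],[0,0,0],[0,0,0],[0,0,0],[0,0,0],[0,0,0],[0,0,0],[0,0,0]],"claw":[0,0,0,0,0,0,0,0]}'
```

```text
clock: 3.48
ee_pos: [487.1, -191.4, 26.3]
tool_rot: [0.338, 0.621, -0.338, 0.621]
force: [0.1, -1.0, -0.5]
opening: 93.1
clock: 4.15
ee_pos: [487.7, -191.8, 22.3]
tool_rot: [0.339, 0.62, -0.339, 0.621]
force: [0.6, -0.7, 0.1]
opening: 71.1
clock: 4.82
ee_pos: [487.3, -191.6, 21.6]
tool_rot: [0.339, 0.621, -0.339, 0.621]
force: [0.4, 0.8, -0.8]
opening: 39.7
```

```bash
python3 -m crank '{"dp":[[15,0,0],[-20,0,0],[-25,0,0],[-30,0,0],[-30,0,0],[-30,0,0],[-30,0,0],[-30,0,0]],"turn":[[0,0,0],[0,0,0],[0,0,0],[0,0,0],[0,0,0],[0,0,0],[0,0,0],[0,0,0]],"claw":[0,0,0,0,0,0,0,0]}' 40 --help 2>&1 | head -5; python3 - <<'E'
from h import *
o=get_obs();print(o['clock'],o['ee_pos'],o['force'],o['opening'])
E
```

```text
invalid input: not JSON, or not a number
4.8167 [ 487.2647453  -191.56786933   21.61323834] [ 0.38604215  0.79331779 -0.78423986] 39.6820856026771
```

That call held a typing mistake, a first row going down. It was refused whole and nothing moved. Here is the correct lift.

```bash
python3 -m crank '{"dp":[[-10,0,0],[-20,0,0],[-25,0,0],[-30,0,0],[-30,0,0],[-30,0,0],[-30,0,0],[-25,0,0]],"turn":[[0,0,0],[0,0,0],[0,0,0],[0,0,0],[0,0,0],[0,0,0],[0,0,0],[0,0,0]],"claw":[0,0,0,0,0,0,0,0]}'
python3 -m crank '{"dp":[[0,0,0],[0,0,0],[0,0,0],[0,0,0],[0,0,0],[0,0,0],[0,0,0],[0,0,0]],"turn":[[0.088,0,0],[0.088,0,0],[0.088,0,0],[0.088,0,0],[0.088,0,0],[0.088,0,0],[0.088,0,0],[0.088,0,0]],"claw":[0,0,0,0,0,0,0,0]}'
python3 -m crank '{"dp":[[0,4,-26],[0,4,-26],[0,4,-26],[0,4,-26],[0,4,-26],[0,4,-26],[0,4,-26],[0,4,-26]],"turn":[[0,0,0],[0,0,0],[0,0,0],[0,0,0],[0,0,0],[0,0,0],[0,0,0],[0,0,0]],"claw":[0,0,0,0,0,0,0,0]}'
python3 - <<'E'
from h import *
snap('wrist','w2')
o=get_obs();R=Ro.from_quat(o['tool_rot']).as_matrix();print(o['ee_pos'],o['opening'],R.round(3))
W,u,v,p=cloud('w2'); x,y,z=W.T; b=p[:,0]>1.6*p[:,2].astype(float)
m=(z>28)&(z<42)&(x>520)&(x<620)&(y>20)&(y<165); print('bed',m.sum(),rect(W[m]),np.median(W[m],0).round(1))
m=(z>5)&(z<16)&(x>480)&(x<720)&(y>-60)&(y<360);print('plate',m.sum(),rect(W[m]))
m=(z>80)&(z<98)&b&(y<260)&(y>100);print('cheek',m.sum(),rect(W[m]) if m.sum() else '')
E
```

```text
clock: 5.48
ee_pos: [487.3, -191.5, 224.5]
tool_rot: [0.339, 0.62, -0.339, 0.621]
force: [0.5, -0.4, -2.3]
opening: 39.7
clock: 6.15
ee_pos: [486.9, -191.3, 222.0]
tool_rot: [-0.533, -0.465, 0.533, -0.464]
force: [0.3, -0.1, -1.5]
opening: 39.5
clock: 6.82
ee_pos: [546.4, 11.8, 222.1]
tool_rot: [-0.532, -0.466, 0.532, -0.466]
force: [0.5, -0.0, -2.2]
opening: 40.0
[547.27277553  16.09245254 222.09989385] 39.754580892258865 [[ 0.001  0.991 -0.131]
 [ 0.004 -0.131 -0.991]
 [-1.     0.    -0.004]]
bed 3374 [570.3 118.1  98.4  33.8  82.1] [572.7 135.1  35.7]
plate 15196 [585.6  82.7 177.9 140.2  82.2]
cheek 0
```

View pics/w2.png

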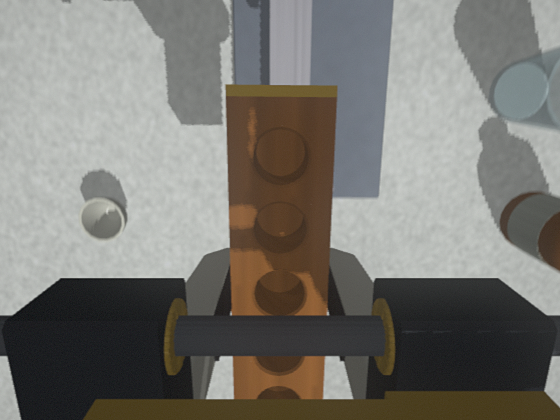

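The block is held with brass forward (row 90). The bed axis is measured at 82.1°. Now I check the block's pose in the hand.

```bash
python3 - <<'E'
from h import *
W,u,v,p=cloud('w2')
z=np.load('w2.npz'); pos=z['pos']
m=(abs(W[:,2]-(pos[2]+9))<8)&(v<240)&(u>210)&(u<350)
P=W[m]; print(m.sum(),rect(P),np.median(P,0).round(1))
# edges: per-row left/right in tool coords
T=Ro.from_quat(z['q']).inv().apply(P-pos)
zs=T[:,2]; print('z range',zs.min(),zs.max())
c=[];
for a in np.arange(zs.min()+3,zs.max()-3,3):
    s=T[abs(zs-a)<1.5]; c.append((a,s[:,1].min(),s[:,1].max()))
c=np.array(c);mid=(c[:,1]+c[:,2])/2;print(np.polyfit(c[:,0],mid,1),np.median(c[:,2]-c[:,1]),np.median(T[:,0]))
k=np.radians(82.1);ax=np.array([np.cos(k),np.sin(k)]);ay=np.array([-ax[1],ax[0]])
d=pos[:2]-np.array([570.3,118.1]);print('tcp rel bed x,y',d@ax,d@ay)
# cheek from earlier fits
for q in [(581.4,181.5),(576.6,185.7)]: print('cheek ctr',(np.array(q)-[570.3,118.1])@ax,(np.array(q)-[570.3,118.1])@ay)
E
```

```text
12769 [554.3  61.7  60.8  40.3  82.1] [556.1  68.7 231.2]
z range -80.9263755930505 -20.17429847522164
[-0.00715411  0.87404846] 39.94600941985958 -9.084217986130254
tcp rel bed x,y -108.61877965745634 9.060987296362521
cheek ctr 64.32393443032112 -2.280670823190142
cheek ctr 67.8243403549437 3.051041693709711
```

```bash
python3 -m crank '{"dp":[[0,2,-14],[0,2,-14],[0,2,-14],[0,2,-15],[20,0,0],[25,0,0],[25,0,0],[20,0,0]],"turn":[[0,0,0],[0,0,0],[0,0,0],[0,0,0],[0,0,0],[0,0,0],[0,0,0],[0,0,0]],"claw":[0,0,0,0,0,0,0,0]}'
python3 -m crank '{"dp":[[20,0,0],[15,0,0],[15,0,0],[10,0,0],[8,0,0],[0,0,0],[0,0,0],[0,0,0]],"turn":[[0,0,0],[0,0,0],[0,0,0],[0,0,0],[0,0,0],[0,0,0],[0,0,0],[0,0,0]],"claw":[0,0,0,0,0,0,0,0]}'
python3 - <<'E'
from h import *
snap('wrist','w3');snap('scene','scene3')
o=get_obs();print(o['ee_pos'],o['force'])
a=cv2.imread('pics/w3.png')[:300]; s=cv2.resize(cv2.imread('pics/scene3.png')[160:250,240:390],(560,300),interpolation=cv2.INTER_CUBIC)
cv2.imwrite('pics/c3.png',np.vstack([a,s]))
W,u,v,p=cloud('w3'); b=p[:,0]>1.6*p[:,2].astype(float); z=W[:,2]
m=(z>28)&(z<42)&(W[:,0]>540)&(W[:,0]<610)&(W[:,1]>60)&(W[:,1]<180); print('bed',m.sum(), rect(W[m]) if m.sum()>5 else '')
m=(z>40)&(z<98)&b; print('cheek',m.sum(),rect(W[m]) if m.sum()>5 else '')
E
```

```text
clock: 7.53
ee_pos: [561.1, 65.9, 130.4]
tool_rot: [-0.532, -0.466, 0.532, -0.465]
force: [-0.5, -0.2, -1.8]
opening: 40.0
clock: 8.2
ee_pos: [562.7, 65.7, 64.5]
tool_rot: [0.532, 0.465, -0.532, 0.466]
force: [-0.3, -0.9, -3.1]
opening: 39.8
[562.85017193  65.71505735  64.68198225] [ 0.28485786  0.48750839 -1.20720574]
bed 5600 [578.6 162.4  59.3  29.4 171.7]
cheek 2949 [578.3 176.2  88.3   1.2 172.1]
```

View pics/c3.png

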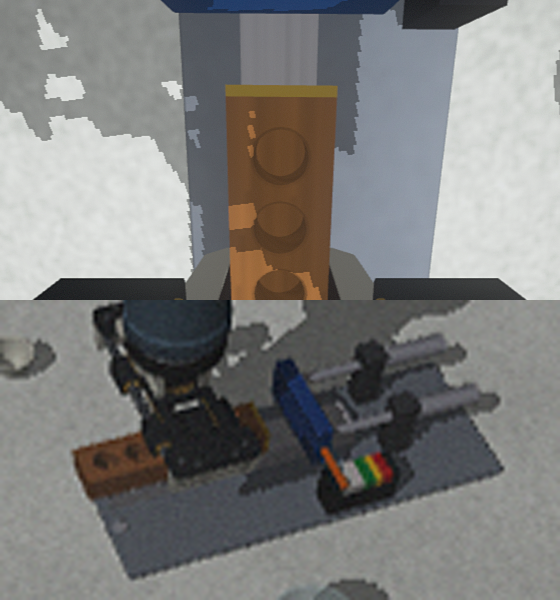

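The block is in line over the bed, with its brass edge at (281,90) and the cheek edge at row 12. The remaining gap is about 30 mm. Lowering onto the bed.

```bash
python3 -m crank '{"dp":[[2,0,0],[2,0,0],[1,0,0],[1,0,0],[1,0,0],[0.5,0,0],[0,0,0],[0,0,0]],"turn":[[0,0,0],[0,0,0],[0,0,0],[0,0,0],[0,0,0],[0,0,0],[0,0,0],[0,0,0]],"claw":[0,0,0,0,0,0,0,0]}'
python3 - <<'E'
from h import *
o=get_obs();print(o['ee_pos'],o['force'],o['tool_rot'])
E
```

```text
clock: 8.97
ee_pos: [562.1, 65.8, 56.6]
tool_rot: [0.532, 0.466, -0.532, 0.466]
force: [-2.6, 1.1, 5.2]
opening: 39.7
[562.06873618  65.77802208  56.63391029] [-2.5837084   1.11146153  5.23126174] [ 0.53211104  0.46566093 -0.53207831  0.46573642]
```

```bash
python3 -m crank '{"dp":[[-0.5,0,0],[0,0,-4],[0,0,-5],[0,0,-5],[0,0,-5],[0,0,-4],[0,0,-2],[0,0,0]],"turn":[[0,0,0],[0,0,0],[0,0,0],[0,0,0],[0,0,0],[0,0,0],[0,0,0],[0,0,0]],"claw":[0,0,0,0,0,0,0,0]}'
python3 -m crank '{"dp":[[0,0,-3],[0,0,-3],[0,0,-3],[0,0,-3],[0,0,-3],[0,0,-2],[0,0,-1],[0,0,0]],"turn":[[0,0,0],[0,0,0],[0,0,0],[0,0,0],[0,0,0],[0,0,0],[0,0,0],[0,0,0]],"claw":[0,0,0,0,0,0,0,0]}'
python3 - <<'E'
from h import *
o=get_obs();k=np.radians(82.1);ax=np.array([np.cos(k),np.sin(k)]);ay=np.array([-ax[1],ax[0]])
d=o['ee_pos'][:2]-np.array([570.3,118.1]);print('brass past face',d@ax+80.9-58.6,'y',d@ay-.9,'F',o['force'][:2]@ax,o['force'],o['ee_pos'])
E
```

```text
clock: 9.63
ee_pos: [565.5, 91.5, 56.6]
tool_rot: [0.532, 0.466, -0.532, 0.466]
force: [-0.0, 0.8, 0.1]
opening: 39.6
clock: 10.3
ee_pos: [567.9, 108.1, 56.6]
tool_rot: [-0.532, -0.466, 0.532, -0.466]
force: [0.4, -4.7, 0.1]
opening: 39.5
brass past face 12.11299902132135 y 0.11166445337833253 F -4.594211395738493 [ 0.42604002 -4.69734863  0.12623039] [567.89778906 108.14872689  56.62376659]
```

```bash
python3 -m crank '{"dp":[[0,0,-2],[0,0,-2],[0,0,-2],[0,0,-2],[0,0,-2],[0,0,-2],[0,0,-1],[0,0,0]],"turn":[[0,0,0],[0,0,0],[0,0,0],[0,0,0],[0,0,0],[0,0,0],[0,0,0],[0,0,0]],"claw":[0,0,0,0,0,0,0,0]}'
python3 - <<'E'
from h import *
snap('scene','scene4');snap('side','side4');snap('wrist','w4')
W,u,v,p=cloud('w4'); b=p[:,0]>1.6*p[:,2].astype(float); z=W[:,2]
m=(z>40)&(z<98)&b; print('cheek',m.sum(),rect(W[m]) if m.sum()>5 else '')
o=get_obs();k=np.radians(82.1);ax=np.array([np.cos(k),np.sin(k)]);ay=np.array([-ax[1],ax[0]])
d=o['ee_pos'][:2]-np.array([570.3,118.1]);print('brass past face',d@ax+80.9-58.6,'y',d@ay-.9,'F',o['force'][:2]@ax,o['force'],o['ee_pos'])
a=cv2.resize(cv2.imread('pics/scene4.png')[165:245,290:390],(500,400),interpolation=cv2.INTER_CUBIC)
c=cv2.resize(cv2.imread('pics/side4.png')[200:280,210:270],(300,400),interpolation=cv2.INTER_CUBIC)
cv2.imwrite('pics/c4.png',np.hstack([a,c]))
E
```

```text
clock: 10.97
ee_pos: [569.6, 119.8, 56.7]
tool_rot: [-0.531, -0.465, 0.533, -0.466]
force: [0.2, -9.9, 1.2]
opening: 40.1
cheek 18656 [591.6 206.  107.9  15.4 172.1]
brass past face 23.913827754109683 y 0.06815756477931889 F -8.233099456637152 [-1.03044102 -8.16899914  0.3325724 ] [569.56284259 119.83157964  56.66108611]
```

View pics/c4.png

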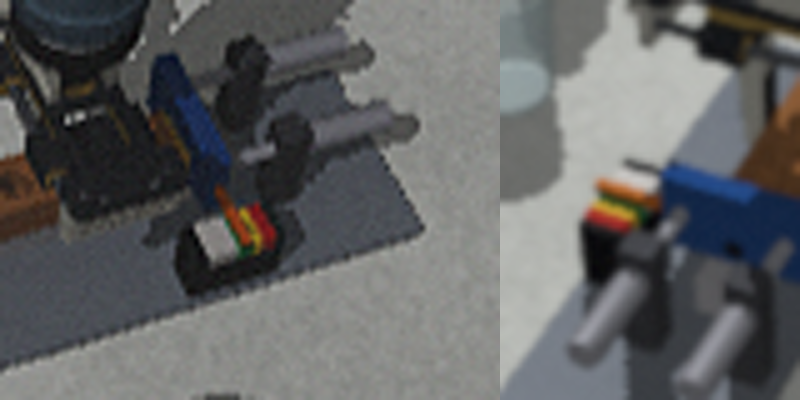

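The pointer is in the green, at about (240,230) in the left crop. Geometry gives about 24 mm of travel, so I nudge 1 mm and hold.

```bash
python3 -m crank '{"dp":[[0,0,-0.5],[0,0,-0.5],[0,0,0],[0,0,0],[0,0,0],[0,0,0],[0,0,0],[0,0,0]],"turn":[[0,0,0],[0,0,0],[0,0,0],[0,0,0],[0,0,0],[0,0,0],[0,0,0],[0,0,0]],"claw":[0,0,0,0,0,0,0,0]}'
for i in 1 2 3 4 5 6; do python3 -m crank '{"dp":[[0,0,0],[0,0,0],[0,0,0],[0,0,0],[0,0,0],[0,0,0],[0,0,0],[0,0,0]],"turn":[[0,0,0],[0,0,0],[0,0,0],[0,0,0],[0,0,0],[0,0,0],[0,0,0],[0,0,0]],"claw":[0,0,0,0,0,0,0,0]}' | grep -E 'clock|ee_pos|force|open'; done
python3 - <<'E'
from h import *
snap('wrist','w5');snap('scene','scene5')
o=get_obs();k=np.radians(82.1);ax=np.array([np.cos(k),np.sin(k)]);ay=np.array([-ax[1],ax[0]])
d=o['ee_pos'][:2]-np.array([570.3,118.1]);print('brass past face',d@ax+80.9-58.6,'y',d@ay-.9,'F',o['force'][:2]@ax)
W,u,v,p=cloud('w5');m=(abs(W[:,2]-66)<6)&(v<240)&(u>210)&(u<350)&(p[:,2]>p[:,0]*1.5);print(rect(W[m]),np.median(W[m],0))
a=cv2.resize(cv2.imread('pics/scene5.png')[190:235,315:365],(400,360),interpolation=cv2.INTER_CUBIC)
b=cv2.resize(cv2.imread('pics/w5.png')[:270],(400,193))
cv2.imwrite('pics/c5.png',np.vstack([a,b]))
E
```

```text
clock: 11.78
ee_pos: [569.6, 120.4, 56.6]
tool_rot: [-0.531, -0.465, 0.533, -0.466]
force: [-0.5, -11.0, 0.8]
opening: 39.8
clock: 12.45
ee_pos: [569.6, 120.5, 56.7]
force: [-0.8, -9.8, 1.3]
opening: 39.5
clock: 13.12
ee_pos: [569.7, 120.5, 56.7]
force: [-0.5, -10.5, 1.2]
opening: 40.1
clock: 13.78
ee_pos: [569.7, 120.5, 56.7]
force: [-0.7, -11.0, 0.9]
opening: 39.7
clock: 14.45
ee_pos: [569.6, 120.4, 56.7]
force: [-0.4, -10.5, 0.8]
opening: 39.9
clock: 15.12
ee_pos: [569.6, 120.5, 56.7]
force: [-0.9, -9.0, 2.2]
opening: 39.5
clock: 15.78
ee_pos: [569.6, 120.5, 56.7]
force: [-0.6, -10.6, 1.4]
opening: 39.7
brass past face 24.54507025129174 y 0.07771940628694507 F -9.773806124351774
[577.5 170.8  59.8  40.2  82. ] [578.73302897 177.88321484  65.72201371]
```

View pics/c5.png

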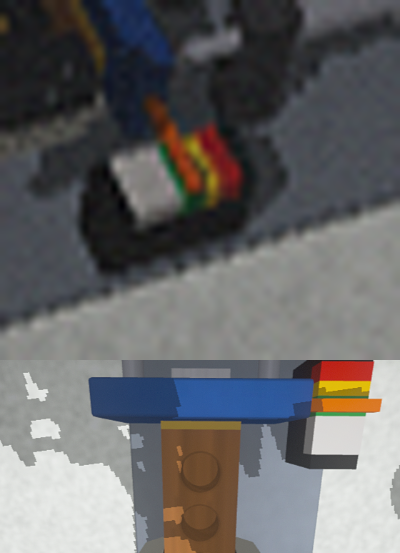

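The pointer's orange arm sits over the green, at (345,405) in the wrist view, and the brass end bears flat on the cheek. The mean push is about 10 N and steady.

```bash
python3 -c "
from bench import *
print(job_done())"
```

```text
the job is handed in; nothing more can be done
None
```

The block is on the bed, holes up with its brass end on the cheek, still gripped and pressing. I held it there for about 4 s before handing the job in at about 16 s on the robot's clock.

- **Cheek position:** it is pressed back about 24.5 mm by geometry, close to the 25 mm middle of the green zone. The push read 9.0–11.0 N, and the last picture shows the pointer over the green.
- **Alignment:** the block is within about 1 mm of the bed's centre line and 0.5° of its direction. The pose stayed still throughout the hold.
- **Grip:** the grip is set at 40 N, with the opening steady at about 39.7 mm.
- **Other things on the table:** the arm's path went nowhere near them, but I did not measure their positions again at the end.
- **Mistyped move:** one call during the lift had a wrong first row, but it was refused whole and nothing moved.
- **Disagreement between checks:** a single force reading just before the final 1 mm nudge was 8.2 N, which would mean about 21 mm, while geometry gave 24 mm. The readings during the hold agree with the geometry.

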